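# Rack the drawer fronts for waxing in tally order

### The arm

A 6-joint arm with a two-finger parallel gripper is mounted at the origin on a cart in front of the work surface, level with it; the furniture and walls round the work are solid. World frame = base frame: x ahead of the robot, y to its left, z up, the work surface at z = 0. Lengths are in mm, angles in rad, forces in N, time in s.
With the tool pointing down it reaches from about 350 to 875 mm from the base axis. Payload 4.2 kg.
Tool frame: the origin (TCP) lies midway between the tips of the shut fingers; the grasp point (between the pads) lies 19 mm behind it; y points along the fingers, x is the direction in which the jaws open and shut, and the axes are right-handed (so a half turn about y gives the same grasp; the last joint's range is limited). The gripper opens to 85 mm and grips with 20 to 120 N. Pads are 22 mm wide; open, the fingers measure 114 mm over their backs; the gripper's body (76 mm by 85 mm) begins 54 mm behind the grasp point. The pads swing forward as they close: fully open they stand 13 mm farther back than shut.
Start: joints at [1.467, 0.385, 0.008, 0, -1.194, -0.259], TCP at [221.775, 584.307, 194.112] pointing down, gripper open.
Joint ranges: [-3.14, 3.14], [-1.21, 2.06], [-1.07, 1.41], [-3.16, 2.05], [-2.99, -0.16], [-3.1, 3.1]. Speed limits (rad/s): [2.79, 2.79, 3.14, 3.14, 3.14, 3.14].

### API

Orientations are given as a unit quaternion [x, y, z, w].
In Python, from bench import read_state, get_image, job_done gives the robot as it stands.
- The arm moves only by the tool play_rows, never from a script. Its argument "series" is a list of rows, each a list of 7 numbers: the shift along the tool's x, y, z in m, then the turn, a rotation vector about the tool's x, y, z in rad, then the finger opening in m, from 0 to 0.0854. In form: [[x, y, z, wx, wy, wz, claw], ...]. A call has 1 to 10 rows; each row shifts and turns the pose as measured when the row begins, along the tool's axes as they then stand; what a row does not reach is not made up. A row lasts 1/10 s, in which the tool goes at most 50 mm and 8.59 degrees, less where a joint would pass 70% of its speed; a pose out of reach is approached as far as the arm can. A call with a gripper value outside its range is refused whole. The fingers move at their own pace and stop on an object; the grip force is fixed at half the most. Time passes only in rows, so rows that do not move let the fingers close. It gives the time, the measured TCP pose, the force and the opening at its end, in the units of the state.
- read_state(): the state, without advancing time (a new reading comes with each control period).
- get_image(name): name is "scene" or "top"; returns a dict with "color" (420x560x3 uint8, red, green, blue), "intrinsics" (3x3 intrinsics, pixels), "origin" and "orientation" of the camera in the world. Camera axes: x right, y down, z forward; pixel columns grow to the right and rows downward; lengths in mm; the calibration is good to about 2 mm. A picture is of the moment at which its call begins. There is no depth.
- job_done(): hands the job in, once; it reports no verdict.
The state is a dict: "clock": time; "joints": joint angles; "joint_vel": joint speeds; "joint_efforts": joint torques, N m; "position": TCP position; "ee_rot": TCP orientation; "contact_force": force on the tool from outside, world axes, zero at the start; "wrist_torque": the same for the moment, N m; "gripper_width": finger opening in mm.
Only numpy, scipy, OpenCV 4.12 (cv2) and the standard library are available. Lean on these libraries where they do the work, as an engineer would, in place of code of your own. Each camera call takes 0.05 s, during which the arm holds its last target. There are 200 camera calls.

### The job

These four little drawer fronts were sawn from one board and are tallied with one to four blue strokes so that their grain can be matched again; sanding has jumbled them. Move them from the plywood carrier to the rack with the dowel pins, one upright in each slot and fully down on the rails, in tally order with the one-stroke front in the slot at the end where the wax tin stands, since waxing begins there. Keep every front upright on the way, and leave the tin, the sanding block and the try square where they are.

Things in the scene. Friction and masses are not known exactly. Their poses are not given: they have to be found in the camera images.
- front_1: Small drawer front of pale wood, 90 long x 16 thick x 50 high, standing on its long edge, with one stroke in dark blue crayon square across its top edge (strokes 8 wide, 20 apart, centred along the edge). Origin: centre of its underside; x along its length, y through its thickness, z up. All four fronts are alike but for the number of strokes; about 60 g each. Take it from above at mid-length, across the 16 thickness; either way round is the same.
- front_2: Small drawer front of pale wood, 90 long x 16 thick x 50 high, standing on its long edge, with two strokes in dark blue crayon square across its top edge (strokes 8 wide, 20 apart, centred along the edge). Origin: centre of its underside; x along its length, y through its thickness, z up. All four fronts are alike but for the number of strokes; about 60 g each. Take it from above at mid-length, across the 16 thickness; either way round is the same.
- front_3: Small drawer front of pale wood, 90 long x 16 thick x 50 high, standing on its long edge, with three strokes in dark blue crayon square across its top edge (strokes 8 wide, 20 apart, centred along the edge). Origin: centre of its underside; x along its length, y through its thickness, z up. All four fronts are alike but for the number of strokes; about 60 g each. Take it from above at mid-length, across the 16 thickness; either way round is the same.
- front_4: Small drawer front of pale wood, 90 long x 16 thick x 50 high, standing on its long edge, with four strokes in dark blue crayon square across its top edge (strokes 8 wide, 20 apart, centred along the edge). Origin: centre of its underside; x along its length, y through its thickness, z up. All four fronts are alike but for the number of strokes; about 60 g each. Take it from above at mid-length, across the 16 thickness; either way round is the same.
- carrier: Pale plywood carrier, 94 (x) x 210 (y), fixed; the fronts stand in it at the start, along its x, 30 above the bench. Origin: centre of its underside; y along the row, z up. Four slots at y = -75, -25, 25, 75: notches 28 wide in two combs, 15 thick, at x = -33 and 33, teeth up to 53 above the bench. Between the combs it is open down to 9 above the bench.
- wax_rack: Brown hardwood finishing rack with pale dowel pins, 94 (x) x 210 (y), fixed, empty at first. Origin: centre of its underside; y along the row, z up. Slots centred at x = 0, y = -75, -25, 25, 75, each 28 clear between 8 thick pins at x = -33 and 33 that reach 58 above the bench; a front stands along x, its underside on two rails 30 above the bench, open between them.
- wax_tin: Flat round wax tin with dark lid and blue-grey band, 73 diameter, 26 high, loose, standing just beyond the far side of the finishing rack behind one of its two end slots (rack y about +75 or -75): that end is the tin's end. Origin: centre of its underside.
- sanding_block: Cork sanding block, 63 (x) x 113 (y) x 34 high, loose, beyond the far side of the finishing rack at the end away from the tin. Origin: centre of its underside. Not to be disturbed.
- try_square: Try square lying flat: beech stock 28 x 118 x 18 high at its +x end, steel blade along its x; 177 x 118 over all, loose. Origin: centre of its outline, on the bench. Not to be disturbed.
There are look-alikes about, which are no part of the job. What is shaped like the front_2 but red is not meant.

How it is judged:
By the outcome, as a careful person would: the job done as asked, in the order asked, and still so for the second after the job is handed in, with the robot touching nothing.
It also fails if it takes over 96 s, if anything falls off the work surface, if the arm or the gripper's body presses on something with over 40 N, if the wrist force passes 120 N, or if a joint passes its speed limit or range.

## Working session

There is one attempt and no reset: what is moved stays moved. The work goes in short steps, Python scripts to look and compute and a tool call to move; the robot and the scene stay as the last step left them, time stands still between calls to the robot, and variables do not carry over. Pictures are saved under pics/ and viewed, about 12 in all and at most 16, crops included, and the job is handed in when it is done.

Besides the shell and the picture viewer there is one more tool, called after ">>>" by a JSON object that holds its "method" and its "body", one argument or row to a line. play_rows: Moves the arm, as the interface text tells. Its arguments: {"type":"object","properties":{"series":{"type":"array","items":{"type":"array","items":{"type":"number"}}}},"required":["series"]}

```bash
mkdir -p pics; cat > h.py <<'E'
import numpy as np, cv2
from bench import read_state, get_image, job_done
from scipy.spatial.transform import Rotation as R
def snap(name,fn,crop=None,s=1):
    d=get_image(name); im=d["color"][:,:,::-1]
    if crop: x0,y0,x1,y1=crop; im=im[y0:y1,x0:x1]
    if s!=1: im=cv2.resize(im,None,fx=s,fy=s,interpolation=cv2.INTER_CUBIC)
    cv2.imwrite("pics/"+fn,im); return d
def p2w(d,u,v,z):
    K=np.array(d["intrinsics"]); r=R.from_quat(d["orientation"]).as_matrix() if np.size(d["orientation"])==4 else np.array(d["orientation"])
    o=np.array(d["origin"]); w=r@np.linalg.inv(K)@np.array([u,v,1.]); return o+w*(z-o[2])/w[2]
E
python3 - <<'E'
from h import *
s=read_state(); print({k:np.round(v,3).tolist() for k,v in s.items()})
print(R.from_quat(s["ee_rot"]).as_matrix().round(3))
for n in("top","scene"):
    d=snap(n,n+"0.png"); print(d["origin"],d["orientation"],d["intrinsics"])
E
```

```text
{'clock': 0.0, 'joints': [1.467, 0.386, 0.007, -0.001, -1.194, -0.259], 'joint_vel': [-0.0, -0.002, -0.001, -0.002, 0.001, 0.0], 'joint_efforts': [-0.001, -39.229, 18.84, 4.186, -0.005, -0.0], 'position': [221.555, 583.703, 193.017], 'ee_rot': [0.402, -0.582, 0.582, -0.401], 'contact_force': [0.113, 0.784, -0.321], 'wrist_torque': [-0.031, 0.043, 0.006], 'gripper_width': 85.444}
[[-0.355 -0.001  0.935]
 [-0.935 -0.002 -0.355]
 [ 0.002 -1.     0.   ]]
[407.36322025 101.09546503 922.75570936] [ 0.70716884 -0.70082207  0.06931323 -0.06289942] [[442.3073757    0.         270.59744111]
 [  0.         442.3073757  206.23243792]
 [  0.           0.           1.        ]]
[ 181.36927613 -313.37085874  700.32367227] [ 0.86417572 -0.35010435  0.1301422  -0.3371799 ] [[409.69415568   0.         274.59671255]
 [  0.         409.69415568 211.42465868]
 [  0.           0.           1.        ]]
```

View pics/top0.png

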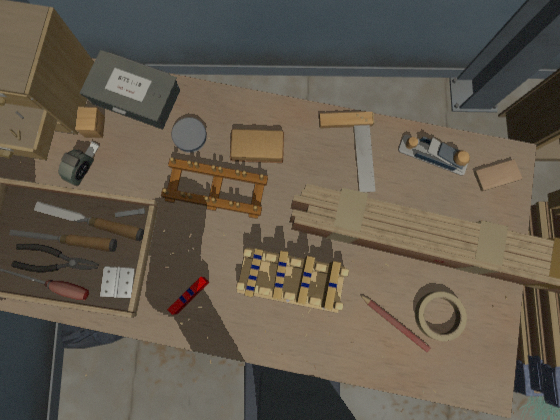

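View pics/scene0.png

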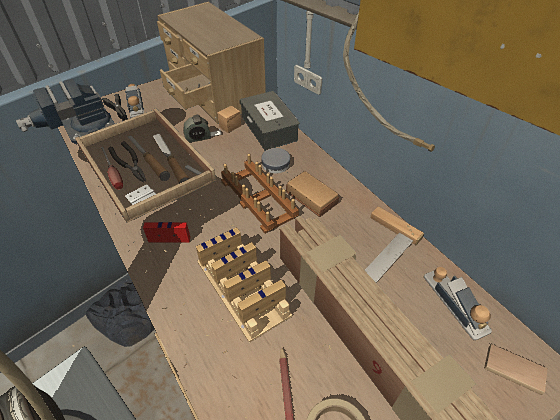

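The top view shows the carrier at about (293,280) with four fronts, the rack at about (215,186), the tin at (189,133) by the rack's left (+y) end and the cork block at (257,144). The red look-alike at (188,295) is not meant. I'll enlarge the fronts to count strokes, and the rack.

```bash
python3 - <<'E'
from h import *
snap("top","t1.png",(230,235,360,320),6); snap("top","t2.png",(155,105,295,225),5)
E
```

```text
(no output)
```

View pics/t1.png

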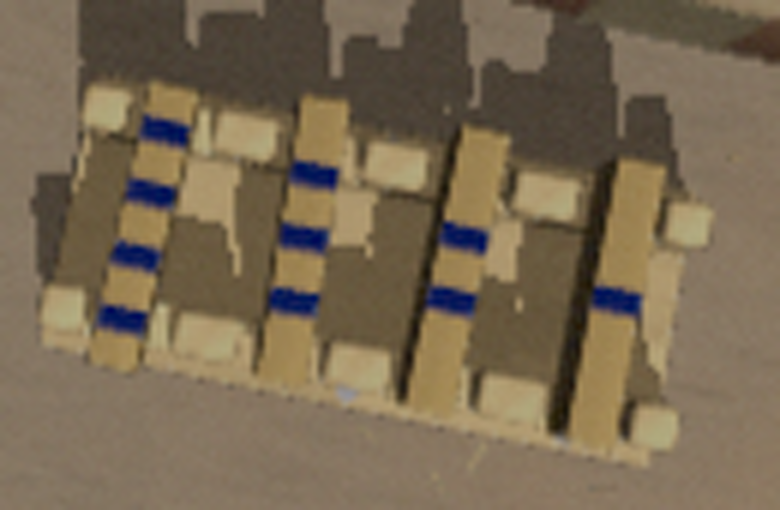

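View pics/t2.png

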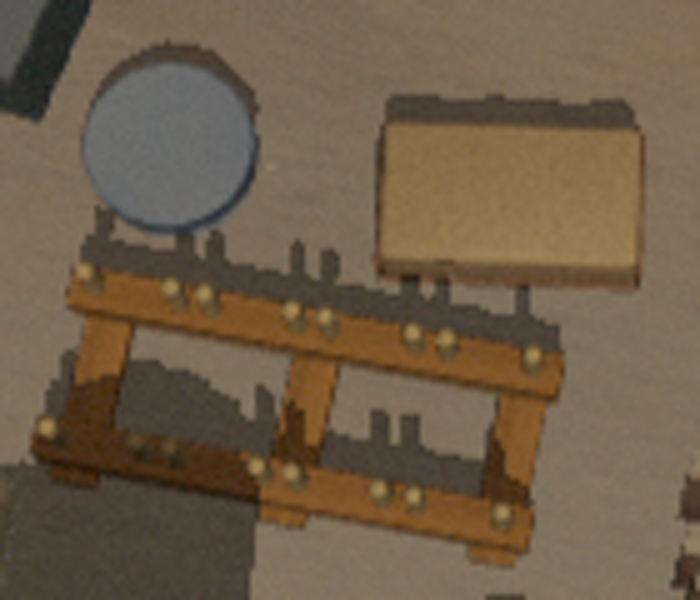

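Counted, left to right: front_4 (4 strokes), front_3, front_2, front_1. The tin is at the rack's left end, so front_1 goes to the leftmost rack slot and front_4 to the rightmost. Next I'll work out the positions.

```bash
cat > m.py <<'E'
from h import *
d=get_image("top")
c1=lambda x,y:p2w(d,230+(x+.5)/6-.5,235+(y+.5)/6-.5,80)
c2=lambda x,y:p2w(d,155+(x+.5)/5-.5,105+(y+.5)/5-.5,58)
for n,a,b in((4,(172,88),(115,367)),(3,(325,98),(287,382)),(2,(485,130),(434,410)),(1,(640,163),(593,447))):
    A,B=c1(*a),c1(*b); v=A-B; print("front",n,((A+B)/2)[:2].round(1),np.linalg.norm(v).round(1),np.degrees(np.arctan2(v[1],v[0])).round(1))
F=[(84,271),(172,288),(205,296),(292,313),(325,319),(413,334),(446,341),(533,356)]
N=[(48,428),(138,446),(172,452),(257,467),(291,474),(379,490),(414,496),(502,514)]
W=np.array([c2(*p)[:2] for p in F+N]); y=np.array([93,57,43,7,-7,-43,-57,-93.]*1); L=np.array([(33,k) for k in y]+[(-33,k) for k in y])
c=W.mean(0); H=L.T@(W-c); U,_,V=np.linalg.svd(H); Q=V.T@U.T; print("rack",c.round(1),np.degrees(np.arctan2(Q[1,0],Q[0,0])).round(2),np.linalg.det(Q).round(2),"rms",np.sqrt((((L@Q.T+c)-W)**2).sum(1).mean()).round(2))
for k,s in enumerate((75,25,-25,-75)): print("slot for front",k+1,(Q@[0,s]+c).round(1))
E
python3 m.py
```

```text
front 4 [440.  125.2] 88.5 -10.8
front 3 [436.6  74.1] 89.1 -7.5
front 2 [427.7  25.9] 88.4 -10.8
front 1 [417.3 -23.2] 89.2 -10.5
rack [617.5 210. ] -10.24 1.0 rms 0.73
slot for front 1 [630.8 283.8]
slot for front 2 [621.9 234.6]
slot for front 3 [613.  185.4]
slot for front 4 [604.1 136.2]
```

```bash
cat > g.py <<'E'
# usage: g.py x y z yaw(deg of front) -> rotvec to desired orientation, shift in desired tool axes (mm)
import sys; from h import *
x,y,z,a=map(float,sys.argv[1:5]); a=np.radians(a)
X=np.array([np.sin(a),-np.cos(a),0]); Y=np.array([0,0,-1.]); D=np.c_[X,Y,np.cross(X,Y)]
s=read_state(); C=R.from_quat(s["ee_rot"]).as_matrix(); p=np.array(s["position"])
print("t",s["clock"],"pos",p.round(1),"w",round(float(s["gripper_width"]),1),"F",np.round(s["contact_force"],1))
print("rot",R.from_matrix(C.T@D).as_rotvec().round(3),"shift desired axes",(D.T@(np.array([x,y,z])-p)).round(1))
E
python3 g.py 417 -23 150 -10.3
```

```text
t 0.25 pos [221.7 584.  193.6] w 85.4 F [-0.2 -0.2  0. ]
rot [ 0.    -0.183  0.001] shift desired axes [562.3  43.6 300.7]
```

>>> {"method": "play_rows", "body": {
  "series": [
    [0,0,0,0,-0.092,0,0.036],
    [0,0,0,0,-0.091,0,0.036],
    [0.039,0,0.021,0,0,0,0.036],
    [0.039,0,0.021,0,0,0,0.036],
    [0.039,0,0.021,0,0,0,0.036],
    [0.039,0,0.021,0,0,0,0.036],
    [0.039,0,0.021,0,0,0,0.036],
    [0.039,0,0.021,0,0,0,0.036],
    [0.039,0,0.021,0,0,0,0.036],
    [0.039,0,0.021,0,0,0,0.036]
  ]
}}

```text
clock: 1.25
position: [335.4, 239.8, 191.3]
ee_rot: [0.458, -0.538, 0.54, -0.457]
contact_force: [0.8, 0.6, -0.2]
gripper_width: 36.2
```

```bash
python3 g.py 417 -23 150 -10.3
```

```text
t 1.25 pos [335.4 239.8 191.3] w 36.2 F [ 0.8  0.6 -0.2]
rot [-0.001  0.016  0.003] shift desired axes [243.9  41.3 127.3]
```

>>> {"method": "play_rows", "body": {
  "series": [
    [0.035,0.005,0.018,0,0.016,0.003,0.036],
    [0.035,0.005,0.018,0,0,0,0.036],
    [0.035,0.005,0.018,0,0,0,0.036],
    [0.035,0.005,0.018,0,0,0,0.036],
    [0.035,0.005,0.018,0,0,0,0.036],
    [0.035,0.006,0.018,0,0,0,0.036],
    [0.034,0.005,0.018,0,0,0,0.036],
    [0,0.005,0,0,0,0,0.036]
  ]
}}

```text
clock: 2.05
position: [418.9, -37.0, 151.4]
ee_rot: [0.449, -0.543, 0.544, -0.456]
contact_force: [0.5, 0.1, -0.5]
gripper_width: 35.9
```

```bash
python3 g.py 417 -23 110 -10.3; python3 - <<'E'
from h import *
snap("scene","s1.png",(180,190,320,350),4)
E
```

```text
t 2.05 pos [418.9 -37.  151.4] w 35.9 F [ 0.5  0.1 -0.5]
rot [-0.007 -0.004 -0.007] shift desired axes [-13.4  41.4  -4.4]
```

View pics/s1.png

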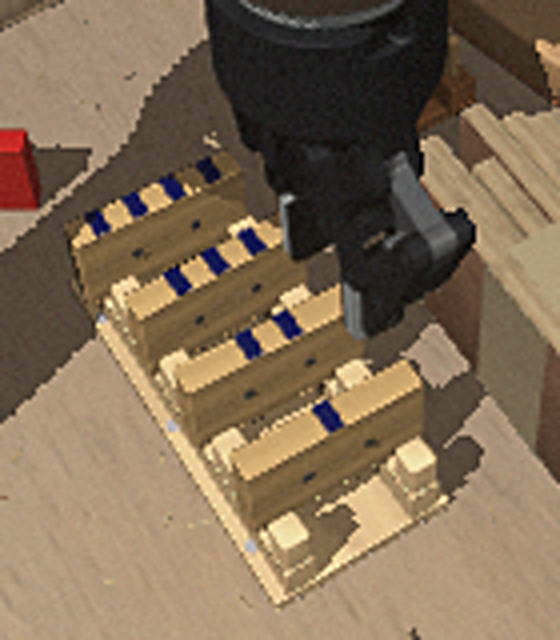

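The gripper is above the one-stroke front (stroke at crop (327,415)); front_2 and its neighbours stand upright. I'll correct sideways and descend.

>>> {"method": "play_rows", "body": {
  "series": [
    [-0.0134,0.01,-0.0044,-0.007,-0.004,-0.007,0.036],
    [0,0.02,0,0,0,0,0.036],
    [0,0.01,0,0,0,0,0.036],
    [0,0,0,0,0,0,0.036]
  ]
}}

```text
clock: 2.5
position: [415.8, -19.7, 110.2]
ee_rot: [-0.454, 0.542, -0.542, 0.454]
contact_force: [0.0, 0.3, 0.2]
gripper_width: 35.9
```

```bash
python3 g.py 417.3 -23.2 45 -10.4
```

```text
t 2.5 pos [415.8 -19.7 110.2] w 35.9 F [0.  0.3 0.2]
rot [ 0.     0.004 -0.   ] shift desired axes [ 3.2 65.2  2.1]
```

>>> {"method": "play_rows", "body": {
  "series": [
    [0.003,0.005,0.002,0,0.004,0,0.036],
    [0,0.015,0,0,0,0,0.036],
    [0,0.015,0,0,0,0,0.036],
    [0,0.015,0,0,0,0,0.036],
    [0,0.014,0,0,0,0,0.036],
    [0,0,0,0,0,0,0.036],
    [0,0,0,0,0,0,0.01],
    [0,0,0,0,0,0,0.01],
    [0,0,0,0,0,0,0.01],
    [0,0,0,0,0,0,0.01]
  ]
}}

```text
clock: 3.5
position: [424.3, -20.4, 50.3]
ee_rot: [0.449, -0.54, 0.545, -0.459]
contact_force: [0.2, -0.7, 0.2]
gripper_width: 10.0
```

```bash
python3 g.py 417.3 -23.2 160 -10.4
```

```text
t 3.5 pos [424.3 -20.4  50.3] w 10.0 F [ 0.2 -0.7  0.2]
rot [-0.014  0.005 -0.006] shift desired axes [   4.  -109.7   -6.4]
```

Width 10 means the fingers met nothing. I'll look.

```bash
python3 - <<'E'
from h import *
snap("scene","s2.png",(180,190,320,350),4)
snap("top","t3.png",(200,200,380,330),4)
s=read_state();print(s["position"],R.from_quat(s["ee_rot"]).as_matrix().round(3))
E
```

```text
[424.15624592 -20.42821715  50.2001854 ] [[-0.176  0.015  0.984]
 [-0.984  0.004 -0.176]
 [-0.006 -1.     0.014]]
```

View pics/s2.png

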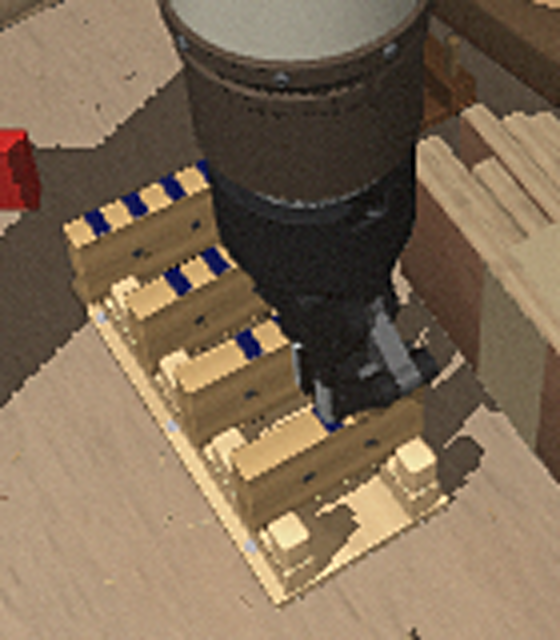

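View pics/t3.png

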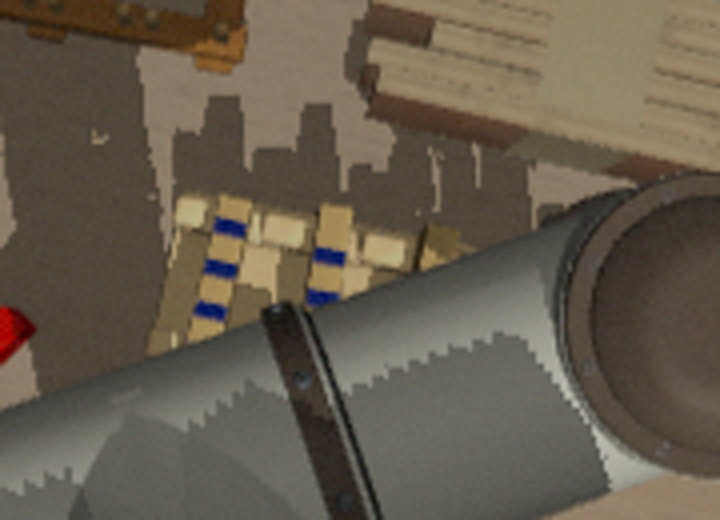

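```bash
python3 - <<'E'
from h import *
for n,c,s in(("scene",(180,190),4),("top",(200,200),4)):
    d=get_image(n); r=R.from_quat(d["orientation"]).as_matrix(); K=np.array(d["intrinsics"])
    for nm,p in(("tcp",(424.2,-20.4,50.2)),("tcp+30",(424.2,-20.4,80)),("f1top",(417.3,-23.2,80)),("f2top",(427.7,25.9,80))):
        q=K@(r.T@(np.array(p)-d["origin"])); q=q[:2]/q[2]; print(n,nm,q.round(1),((q-c+.5)*s).round(0))
# scene-based front_1 top stroke, from s1 crop, z=80; and pin top
d=get_image("scene"); print(p2w(d,180+327/4,190+415/4,80),p2w(d,180+270/4,190+335/4,80))
print(read_state()["joints"])
E
```

```text
scene tcp [263.1 299.3] [334. 439.]
scene tcp+30 [262.6 290.5] [332. 404.]
scene f1top [260.7 293.9] [325. 418.]
scene f2top [246.6 273.3] [268. 335.]
top tcp [328.6 281.7] [517. 329.]
top tcp+30 [330.8 281.4] [525. 328.]
top f1top [332.4 285.2] [532. 343.]
top f2top [306.2 279.4] [427. 319.]
[418.80760744 -24.17420886  80.        ] [428.34165537  24.06780093  80.        ]
[ 0.33892526  0.21791846 -0.67165247  0.00229682 -0.66676348  1.0532431 ]
```

```bash
python3 - <<'E'
from h import *
d=get_image("scene"); r=R.from_quat(d["orientation"]).as_matrix(); K=np.array(d["intrinsics"])
for p in((418.9,-37,151.4),(418.9-3,-37-18,151.4),(418.9+3,-37+18,151.4),(424,-20.4,80),(424,-20.4,90)):
    q=K@(r.T@(np.array(p)-d["origin"])); q=q[:2]/q[2]; print(p,((q-(180,190)+.5)*4).round(0))
snap("scene","s3.png",(230,255,300,315),10)
E
```

```text
(418.9, -37, 151.4) [345. 343.]
(415.9, -55, 151.4) [371. 375.]
(421.9, -19, 151.4) [320. 311.]
(424, -20.4, 80) [332. 404.]
(424, -20.4, 90) [331. 392.]
```

View pics/s3.png

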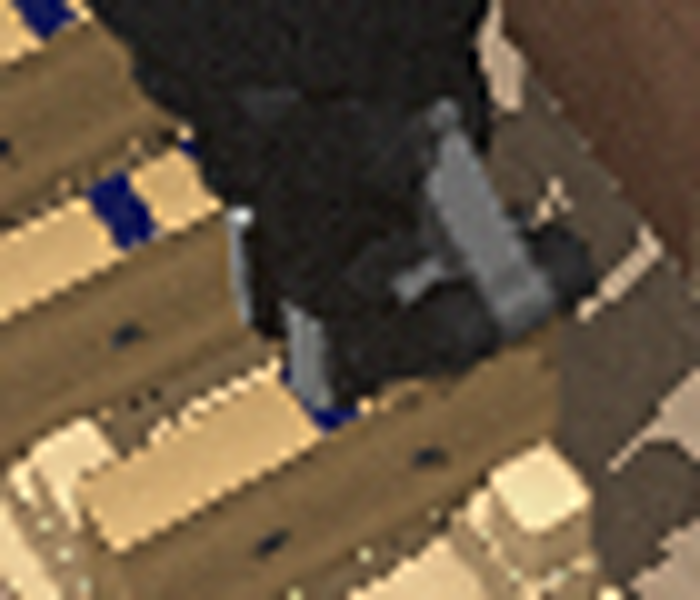

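```bash
python3 - <<'E'
from h import *
d=get_image("scene"); r=R.from_quat(d["orientation"]).as_matrix(); K=np.array(d["intrinsics"])
def pr(p):
    q=K@(r.T@(np.array(p)-d["origin"])); return q[:2]/q[2]
A=np.array([180+320/4,190+297/4]); B=np.array([230+27.8,255+36.5])
for nm,P,uv in(("s1 w36",(418.9,-37,151.4),A),("s3 w10",(424.2,-20.4,50.2),B)):
    print(nm,"seen",uv.round(1))
    for dz in(0,10,20,30,40,50): print(dz,(pr((P[0]-10.8,P[1]+1.9,P[2]+dz))-uv).round(1))
E
```

```text
s1 w36 seen [260.  264.2]
0 [-0.1 14.2]
10 [-0.3 10.7]
20 [-0.6  7. ]
30 [-0.8  3.3]
40 [-1.1 -0.5]
50 [-1.4 -4.4]
s3 w10 seen [257.8 291.5]
0 [ 0.1 10.9]
10 [-0.1  8. ]
20 [-0.3  5. ]
30 [-0.6  2. ]
40 [-0.8 -1. ]
50 [-1.1 -4.2]
```

The pads end about 37 mm higher than the reported TCP implies: both views give the same offset, and the tip covers front_1's top face. So the fingers closed above the front. I'll open, recentre, go lower in small steps and watch the force.

>>> {"method": "play_rows", "body": {
  "series": [
    [0,0,0,-0.014,0.005,-0.006,0.036],
    [0.004,0,-0.006,0,0,0,0.036],
    [0,0,0,0,0,0,0.036]
  ]
}}

```text
clock: 4.2
position: [416.4, -23.6, 49.5]
ee_rot: [-0.453, 0.544, -0.543, 0.451]
contact_force: [-0.7, 0.6, 0.1]
gripper_width: 36.0
```

```bash
python3 g.py 418 -23.7 30 -10.4
```

```text
t 4.2 pos [416.4 -23.6  49.5] w 36.0 F [-0.7  0.6  0.1]
rot [ 0.003 -0.001  0.001] shift desired axes [-0.2 19.5  1.6]
```

>>> {"method": "play_rows", "body": {
  "series": [
    [0,0.005,0.0015,0.003,0,0,0.036],
    [0,0.005,0,0,0,0,0.036],
    [0,0.005,0,0,0,0,0.036],
    [0,0.005,0,0,0,0,0.036],
    [0,0,0,0,0,0,0.036]
  ]
}}

```text
clock: 4.7
position: [417.6, -24.2, 27.4]
ee_rot: [0.453, -0.543, 0.544, -0.452]
contact_force: [-0.6, -0.4, -0.3]
gripper_width: 36.1
```

```bash
python3 g.py 418 -23.7 12 -10.4; python3 - <<'E'
from h import *
snap("scene","s4.png",(215,240,305,340),6)
E
```

```text
t 4.7 pos [417.6 -24.2  27.4] w 36.1 F [-0.6 -0.4 -0.3]
rot [ 0.    -0.001  0.001] shift desired axes [-0.5 15.4  0.4]
```

View pics/s4.png

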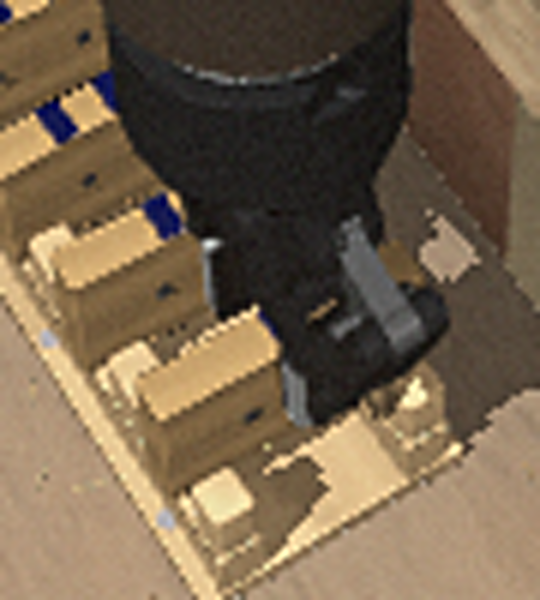

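The fingers now straddle front_1, with the near finger in front of its side face (tip at about (300,425)), and front_2 is untouched. I'll go 8 mm lower and close.

>>> {"method": "play_rows", "body": {
  "series": [
    [0,0.004,0,0,0,0,0.036],
    [0,0.004,0,0,0,0,0.036],
    [0,0,0,0,0,0,0.036],
    [0,0,0,0,0,0,0.008],
    [0,0,0,0,0,0,0.008],
    [0,0,0,0,0,0,0.008],
    [0,0,0,0,0,0,0.008]
  ]
}}

```text
clock: 5.45
position: [418.5, -23.9, 19.5]
ee_rot: [0.452, -0.543, 0.544, -0.453]
contact_force: [-0.8, -0.7, -0.0]
gripper_width: 14.8
```

```bash
python3 g.py 418 -23.7 30 -10.4
```

```text
t 5.45 pos [418.5 -23.9  19.5] w 14.8 F [-0.8 -0.7 -0. ]
rot [-0.001 -0.     0.001] shift desired axes [ -0.1 -10.5  -0.5]
```

>>> {"method": "play_rows", "body": {
  "series": [
    [0,-0.01,0,0,0,0,0.008],
    [0,-0.02,0,0,0,0,0.008],
    [0,-0.025,0,0,0,0,0.008],
    [0,-0.025,0,0,0,0,0.008],
    [0,-0.025,0,0,0,0,0.008],
    [0,-0.015,0,0,0,0,0.008],
    [0,0,0,0,0,0,0.008]
  ]
}}

```text
clock: 6.15
position: [417.6, -24.2, 147.8]
ee_rot: [0.452, -0.543, 0.544, -0.453]
contact_force: [0.8, 0.3, -0.5]
gripper_width: 14.9
```

```bash
python3 g.py 630.8 283.8 130 -10.24; python3 - <<'E'
from h import *
snap("scene","s5.png",(180,150,320,350),3)
E
```

```text
t 6.15 pos [417.6 -24.2 147.8] w 14.9 F [ 0.8  0.3 -0.5]
rot [-0.002 -0.003  0.001] shift desired axes [-341.    17.8  155. ]
```

View pics/s5.png

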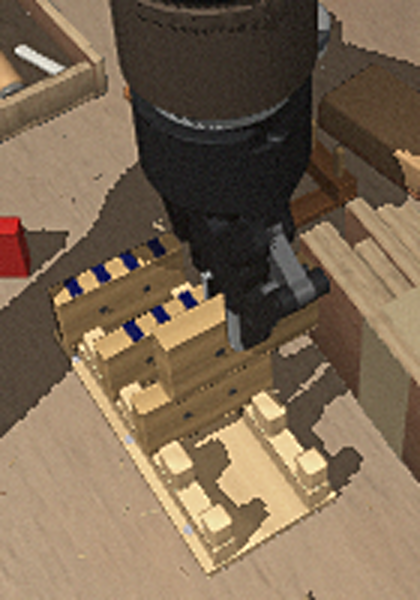

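Front_1 is held upright, clear of the carrier. Now I'll carry it to slot 1.

>>> {"method": "play_rows", "body": {
  "series": [
    [-0.02,0,0.009,-0.002,-0.003,0.001,0.008],
    [-0.036,0,0.0165,0,0,0,0.008],
    [-0.036,0,0.0165,0,0,0,0.008],
    [-0.036,0,0.0165,0,0,0,0.008],
    [-0.036,0,0.0165,0,0,0,0.008],
    [-0.036,0,0.0165,0,0,0,0.008],
    [-0.036,0,0.0165,0,0,0,0.008],
    [-0.036,0,0.0165,0,0,0,0.008],
    [-0.036,0,0.0165,0,0,0,0.008],
    [-0.02,0,0.009,0,0,0,0.008]
  ]
}}

```text
clock: 7.2
position: [620.2, 276.4, 128.9]
ee_rot: [-0.461, 0.547, -0.541, 0.442]
contact_force: [-0.2, -1.0, -0.5]
gripper_width: 14.7
```

```bash
python3 g.py 630.8 283.8 70 -10.24
```

```text
t 7.2 pos [620.2 276.4 128.9] w 14.7 F [-0.2 -1.  -0.5]
rot [ 0.024 -0.007  0.014] shift desired axes [-9.1 58.9  9.1]
```

>>> {"method": "play_rows", "body": {
  "series": [
    [-0.0045,0.01,0.0045,0.024,-0.007,0.014,0.008],
    [-0.0045,0.01,0.0045,0,0,0,0.008],
    [0,0.01,0,0,0,0,0.008],
    [0,0.01,0,0,0,0,0.008],
    [0,0,0,0,0,0,0.008],
    [0,0,0,0,0,0,0.008]
  ]
}}

```text
clock: 7.8
position: [628.5, 283.7, 77.3]
ee_rot: [-0.458, 0.543, -0.542, 0.449]
contact_force: [0.3, 0.4, -0.2]
gripper_width: 14.9
```

```bash
python3 g.py 630.8 283.8 20 -10.24; python3 - <<'E'
from h import *
snap("top","t4.png",(155,105,295,225),5)
E
```

```text
t 7.8 pos [628.5 283.7  77.3] w 14.9 F [ 0.3  0.4 -0.2]
rot [0.01 0.   0.01] shift desired axes [-0.5 57.3  2.2]
```

View pics/t4.png

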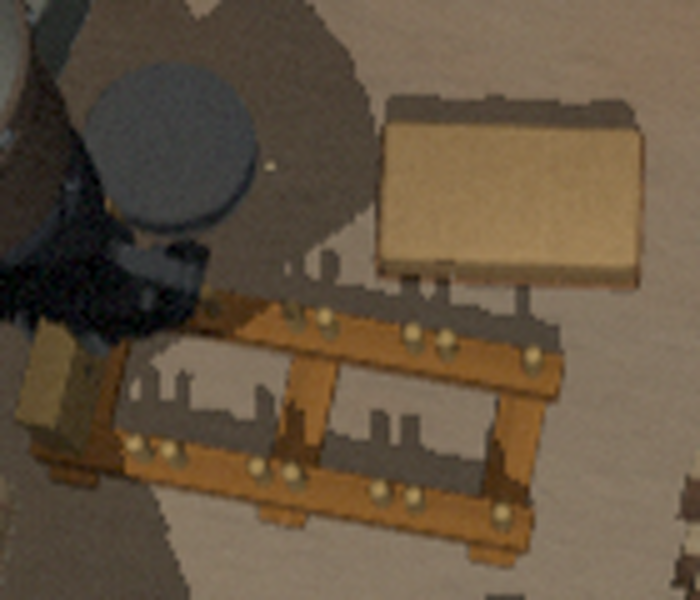

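Front_1 hangs over the leftmost slot (near end at about (50,390)), beside the tin as intended. I'll lower it.

>>> {"method": "play_rows", "body": {
  "series": [
    [0,0.01,0.002,0.01,0,0.01,0.008],
    [0,0.01,0,0,0,0,0.008],
    [0,0.01,0,0,0,0,0.008],
    [0,0.008,0,0,0,0,0.008],
    [0,0.006,0,0,0,0,0.008],
    [0,0,0,0,0,0,0.008]
  ]
}}

```text
clock: 8.45
position: [631.8, 283.4, 34.0]
ee_rot: [0.451, -0.543, 0.543, -0.455]
contact_force: [0.3, -0.7, 0.4]
gripper_width: 14.7
```

```bash
python3 g.py 630.8 283.8 20 -10.24
```

```text
t 8.45 pos [631.8 283.4  34. ] w 14.7 F [ 0.3 -0.7  0.4]
rot [-0.004 -0.001 -0.004] shift desired axes [-0.2 14.  -1. ]
```

>>> {"method": "play_rows", "body": {
  "series": [
    [0,0.004,-0.001,-0.004,0,-0.004,0.008],
    [0,0.004,0,0,0,0,0.008],
    [0,0.002,0,0,0,0,0.008],
    [0,0.001,0,0,0,0,0.008]
  ]
}}

```text
clock: 8.85
position: [631.4, 284.2, 22.8]
ee_rot: [0.453, -0.542, 0.543, -0.454]
contact_force: [-0.1, 0.1, -0.7]
gripper_width: 15.0
```

```bash
python3 g.py 630.8 283.8 19.5 -10.24
```

```text
t 8.85 pos [631.4 284.2  22.8] w 15.0 F [-0.1  0.1 -0.7]
rot [-0.001 -0.    -0.   ] shift desired axes [ 0.5  3.3 -0.6]
```

>>> {"method": "play_rows", "body": {
  "series": [
    [0,0.0015,0,0,0,0,0.008],
    [0,0.0015,0,0,0,0,0.008],
    [0,0.001,0,0,0,0,0.008]
  ]
}}

```text
clock: 9.15
position: [631.7, 284.4, 19.4]
ee_rot: [0.453, -0.542, 0.543, -0.454]
contact_force: [-2.1, -0.6, 4.6]
gripper_width: 15.2
```

```bash
python3 g.py 630.8 283.8 19.5 -10.24
```

```text
t 9.15 pos [631.7 284.4  19.4] w 15.2 F [-2.1 -0.6  4.6]
rot [-0.002  0.    -0.001] shift desired axes [ 0.7 -0.1 -0.8]
```

Contact force of 4.6 N at the same reading as in the carrier, so it is seated. I'll release and rise.

>>> {"method": "play_rows", "body": {
  "series": [
    [0,0,0,0,0,0,0.036],
    [0,0,0,0,0,0,0.036],
    [0,0,0,0,0,0,0.036],
    [0,-0.01,0,0,0,0,0.036],
    [0,-0.02,0,0,0,0,0.036],
    [0,-0.03,0,0,0,0,0.036],
    [0,-0.03,0,0,0,0,0.036],
    [0,-0.03,0,0,0,0,0.036]
  ]
}}

```text
clock: 9.95
position: [629.2, 282.6, 140.1]
ee_rot: [-0.456, 0.543, -0.543, 0.45]
contact_force: [0.4, -0.2, -0.6]
gripper_width: 35.8
```

```bash
python3 g.py 428 25.5 110 -10.6
```

```text
t 9.95 pos [629.2 282.6 140.1] w 35.8 F [ 0.4 -0.2 -0.6]
rot [0.005 0.006 0.006] shift desired axes [ 289.7   30.1 -150.5]
```

>>> {"method": "play_rows", "body": {
  "series": [
    [0.035,0,-0.018,0.005,0.006,0.006,0.036],
    [0.035,0,-0.018,0,0,0,0.036],
    [0.035,0,-0.018,0,0,0,0.036],
    [0.035,0,-0.018,0,0,0,0.036],
    [0.035,0,-0.018,0,0,0,0.036],
    [0.035,0.003,-0.018,0,0,0,0.036],
    [0.035,0.003,-0.018,0,0,0,0.036],
    [0.03,0.003,-0.015,0,0,0,0.036],
    [0,0,0,0,0,0,0.036]
  ]
}}

```text
clock: 10.85
position: [439.1, 32.8, 141.0]
ee_rot: [0.443, -0.541, 0.545, -0.462]
contact_force: [0.8, -0.4, 0.3]
gripper_width: 35.5
```

```bash
python3 g.py 428 25.5 60 -10.6
```

```text
t 10.85 pos [439.1  32.8 141. ] w 35.5 F [ 0.8 -0.4  0.3]
rot [-0.022  0.003 -0.017] shift desired axes [ 9.2 81.  -9.6]
```

>>> {"method": "play_rows", "body": {
  "series": [
    [0.005,0.02,-0.005,-0.022,0.003,-0.017,0.036],
    [0.004,0.02,-0.005,0,0,0,0.036],
    [0,0.02,0,0,0,0,0.036],
    [0,0.015,0,0,0,0,0.036],
    [0,0,0,0,0,0,0.036]
  ]
}}

```text
clock: 11.35
position: [431.6, 27.7, 64.4]
ee_rot: [0.45, -0.543, 0.545, -0.454]
contact_force: [0.1, -0.4, 1.1]
gripper_width: 36.2
```

```bash
python3 g.py 428 25.5 19.5 -10.6
```

```text
t 11.35 pos [431.6  27.7  64.4] w 36.2 F [ 0.1 -0.4  1.1]
rot [-0.005  0.001 -0.002] shift desired axes [ 2.8 44.9 -3.1]
```

>>> {"method": "play_rows", "body": {
  "series": [
    [0.003,0.002,-0.003,-0.005,0.001,-0.002,0.036],
    [0,0.01,0,0,0,0,0.036],
    [0,0.01,0,0,0,0,0.036],
    [0,0.01,0,0,0,0,0.036],
    [0,0.007,0,0,0,0,0.036],
    [0,0.003,0,0,0,0,0.036],
    [0,0,0,0,0,0,0.036]
  ]
}}

```text
clock: 12.05
position: [430.6, 26.8, 20.1]
ee_rot: [0.451, -0.543, 0.544, -0.453]
contact_force: [-0.5, 1.0, 0.7]
gripper_width: 35.9
```

```bash
python3 g.py 428 25.5 19.5 -10.6
```

```text
t 12.05 pos [430.6  26.8  20.1] w 35.9 F [-0.5  1.   0.7]
rot [-0.002  0.002 -0.001] shift desired axes [ 1.8  0.6 -2.3]
```

>>> {"method": "play_rows", "body": {
  "series": [
    [0.0018,0.0005,-0.0023,0,0.002,0,0.036],
    [0,0,0,0,0,0,0.036],
    [0,0,0,0,0,0,0.008],
    [0,0,0,0,0,0,0.008],
    [0,0,0,0,0,0,0.008],
    [0,0,0,0,0,0,0.008]
  ]
}}

```text
clock: 12.65
position: [428.8, 25.8, 20.9]
ee_rot: [0.45, -0.544, 0.545, -0.453]
contact_force: [-0.3, -0.0, -0.8]
gripper_width: 15.2
```

```bash
python3 g.py 428 25.5 140 -10.6
```

```text
t 12.65 pos [428.8  25.8  20.9] w 15.2 F [-0.3 -0.  -0.8]
rot [-0.005 -0.001 -0.003] shift desired axes [   0.4 -119.1   -0.7]
```

>>> {"method": "play_rows", "body": {
  "series": [
    [0,-0.01,0,-0.005,0,-0.003,0.008],
    [0,-0.02,0,0,0,0,0.008],
    [0,-0.025,0,0,0,0,0.008],
    [0,-0.025,0,0,0,0,0.008],
    [0,-0.025,0,0,0,0,0.008],
    [0,-0.02,0,0,0,0,0.008],
    [0,0,0,0,0,0,0.008]
  ]
}}

```text
clock: 13.35
position: [426.9, 25.1, 149.1]
ee_rot: [-0.453, 0.545, -0.544, 0.449]
contact_force: [0.1, -0.3, -0.7]
gripper_width: 15.0
```

```bash
python3 g.py 621.9 234.6 140 -10.24
```

```text
t 13.35 pos [426.9  25.1 149.1] w 15.0 F [ 0.1 -0.3 -0.7]
rot [ 0.005 -0.008  0.003] shift desired axes [-240.8    9.1  154.6]
```

>>> {"method": "play_rows", "body": {
  "series": [
    [-0.02,0,0.013,0.005,-0.008,0.003,0.008],
    [-0.033,-0.001,0.021,0,0,0,0.008],
    [-0.033,-0.001,0.021,0,0,0,0.008],
    [-0.033,-0.001,0.021,0,0,0,0.008],
    [-0.033,-0.001,0.021,0,0,0,0.008],
    [-0.033,-0.001,0.021,0,0,0,0.008],
    [-0.033,-0.001,0.021,0,0,0,0.008],
    [-0.02,0,0.013,0,0,0,0.008],
    [0,0,0,0,0,0,0.008]
  ]
}}

```text
clock: 14.25
position: [618.8, 237.2, 139.8]
ee_rot: [-0.458, 0.546, -0.541, 0.446]
contact_force: [-0.7, -0.3, -1.0]
gripper_width: 15.0
```

```bash
python3 g.py 621.9 234.6 75 -10.24
```

```text
t 14.25 pos [618.8 237.2 139.8] w 15.0 F [-0.7 -0.3 -1. ]
rot [ 0.016 -0.004  0.008] shift desired axes [ 2.  64.8  3.5]
```

>>> {"method": "play_rows", "body": {
  "series": [
    [0.002,0.01,0.0035,0.016,-0.004,0.008,0.008],
    [0,0.015,0,0,0,0,0.008],
    [0,0.015,0,0,0,0,0.008],
    [0,0.015,0,0,0,0,0.008],
    [0,0,0,0,0,0,0.008],
    [0,0,0,0,0,0,0.008]
  ]
}}

```text
clock: 14.85
position: [615.8, 230.9, 73.9]
ee_rot: [-0.458, 0.544, -0.542, 0.448]
contact_force: [0.8, 0.8, -0.5]
gripper_width: 14.8
```

```bash
python3 g.py 621.9 234.6 20 -10.24
```

```text
t 14.85 pos [615.8 230.9  73.9] w 14.8 F [ 0.8  0.8 -0.5]
rot [ 0.012 -0.001  0.009] shift desired axes [-4.8 53.9  5.4]
```

>>> {"method": "play_rows", "body": {
  "series": [
    [-0.005,0.005,0.0055,0.012,-0.001,0.009,0.008],
    [0,0.005,0,0,0,0,0.008],
    [0,0,0,0,0,0,0.008]
  ]
}}

```text
clock: 15.15
position: [622.8, 235.1, 64.3]
ee_rot: [0.452, -0.543, 0.543, -0.454]
contact_force: [-0.4, 0.6, -1.2]
gripper_width: 15.2
```

```bash
python3 g.py 621.9 234.6 20 -10.24
```

```text
t 15.15 pos [622.8 235.1  64.3] w 15.2 F [-0.4  0.6 -1.2]
rot [-0.002 -0.001 -0.002] shift desired axes [ 0.6 44.3 -0.9]
```

>>> {"method": "play_rows", "body": {
  "series": [
    [0.0006,0.008,-0.001,-0.002,-0.001,-0.002,0.008],
    [0,0.01,0,0,0,0,0.008],
    [0,0.01,0,0,0,0,0.008],
    [0,0.006,0,0,0,0,0.008],
    [0,0.003,0,0,0,0,0.008],
    [0,0,0,0,0,0,0.008]
  ]
}}

```text
clock: 15.75
position: [621.7, 234.7, 24.0]
ee_rot: [-0.453, 0.543, -0.542, 0.454]
contact_force: [0.2, 0.8, 0.1]
gripper_width: 15.0
```

```bash
python3 g.py 621.9 234.6 20 -10.24
```

```text
t 15.75 pos [621.7 234.7  24. ] w 15.0 F [0.2 0.8 0.1]
rot [ 0.     0.001 -0.   ] shift desired axes [0.  4.  0.2]
```

>>> {"method": "play_rows", "body": {
  "series": [
    [0,0.0015,0,0,0,0,0.008],
    [0,0.0015,0,0,0,0,0.008],
    [0,0.001,0,0,0,0,0.008]
  ]
}}

```text
clock: 16.05
position: [622.2, 235.0, 20.6]
ee_rot: [0.453, -0.542, 0.543, -0.454]
contact_force: [-2.0, -0.6, 3.6]
gripper_width: 14.8
```

Seated. Release and rise, then go on to front_3.

>>> {"method": "play_rows", "body": {
  "series": [
    [0,0,0,0,0,0,0.036],
    [0,0,0,0,0,0,0.036],
    [0,0,0,0,0,0,0.036],
    [0,-0.01,0,0,0,0,0.036],
    [0,-0.02,0,0,0,0,0.036],
    [0,-0.03,0,0,0,0,0.036],
    [0,-0.03,0,0,0,0,0.036],
    [0,-0.03,0,0,0,0,0.036]
  ]
}}

```text
clock: 16.85
position: [620.3, 233.6, 143.1]
ee_rot: [-0.456, 0.543, -0.542, 0.451]
contact_force: [0.3, 0.4, 0.6]
gripper_width: 35.8
```

```bash
python3 g.py 436.8 74.1 140 -7.5; python3 - <<'E'
from h import *
snap("top","t5.png",(155,105,355,325),2.7)
E
```

```text
t 16.85 pos [620.3 233.6 143.1] w 35.8 F [0.3 0.4 0.6]
rot [ 0.004 -0.047  0.004] shift desired axes [ 182.     3.1 -161.1]
```

View pics/t5.png

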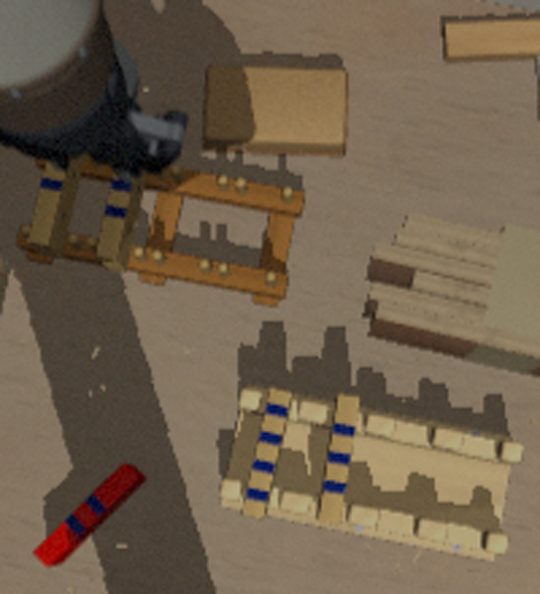

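Fronts 1 and 2 stand upright in the two leftmost slots (strokes at about (50,183) and (118,200)). Fronts 3 and 4 are unmoved in the carrier.

>>> {"method": "play_rows", "body": {
  "series": [
    [0.025,0,-0.022,0.004,-0.047,0.004,0.036],
    [0.026,0,-0.023,0,0,0,0.036],
    [0.026,0,-0.023,0,0,0,0.036],
    [0.026,0,-0.023,0,0,0,0.036],
    [0.026,0,-0.023,0,0,0,0.036],
    [0.026,0,-0.023,0,0,0,0.036],
    [0.02,0,-0.018,0,0,0,0.036],
    [0,0,0,0,0,0,0.036]
  ]
}}

```text
clock: 17.7
position: [443.5, 78.4, 154.2]
ee_rot: [0.457, -0.527, 0.533, -0.478]
contact_force: [0.3, 0.6, 0.5]
gripper_width: 36.2
```

```bash
python3 g.py 436.8 74.1 65 -7.8
```

```text
t 17.7 pos [443.5  78.4 154.2] w 36.2 F [0.3 0.6 0.5]
rot [-0.026  0.01  -0.016] shift desired axes [ 5.2 89.2 -6. ]
```

>>> {"method": "play_rows", "body": {
  "series": [
    [0.003,0.02,-0.003,-0.026,0.01,-0.016,0.036],
    [0.002,0.02,-0.003,0,0,0,0.036],
    [0,0.02,0,0,0,0,0.036],
    [0,0.02,0,0,0,0,0.036],
    [0,0,0,0,0,0,0.036]
  ]
}}

```text
clock: 18.2
position: [441.0, 76.4, 72.2]
ee_rot: [0.463, -0.533, 0.533, -0.466]
contact_force: [-1.1, 0.3, 0.3]
gripper_width: 35.4
```

```bash
python3 g.py 436.8 74.1 20 -7.8
```

```text
t 18.2 pos [441.   76.4  72.2] w 35.4 F [-1.1  0.3  0.3]
rot [-0.003 -0.001 -0.003] shift desired axes [ 2.8 52.2 -3.8]
```

>>> {"method": "play_rows", "body": {
  "series": [
    [0.003,0.004,-0.004,-0.003,-0.001,-0.003,0.036],
    [0,0.012,0,0,0,0,0.036],
    [0,0.012,0,0,0,0,0.036],
    [0,0.01,0,0,0,0,0.036],
    [0,0.008,0,0,0,0,0.036],
    [0,0.004,0,0,0,0,0.036],
    [0,0,0,0,0,0,0.036]
  ]
}}

```text
clock: 18.9
position: [440.4, 76.1, 21.9]
ee_rot: [0.464, -0.532, 0.533, -0.467]
contact_force: [0.4, 0.2, 1.0]
gripper_width: 36.1
```

```bash
python3 g.py 436.8 74.1 20 -7.8
```

```text
t 18.9 pos [440.4  76.1  21.9] w 36.1 F [0.4 0.2 1. ]
rot [-0.004  0.002 -0.002] shift desired axes [ 2.5  1.9 -3.3]
```

>>> {"method": "play_rows", "body": {
  "series": [
    [0.0025,0.0015,-0.0033,-0.004,0.002,-0.002,0.036],
    [0,0,0,0,0,0,0.036],
    [0,0,0,0,0,0,0.008],
    [0,0,0,0,0,0,0.008],
    [0,0,0,0,0,0,0.008],
    [0,0,0,0,0,0,0.008]
  ]
}}

```text
clock: 19.5
position: [437.5, 74.5, 21.8]
ee_rot: [0.464, -0.533, 0.533, -0.466]
contact_force: [-0.7, 0.0, -0.9]
gripper_width: 14.8
```

```bash
python3 g.py 436.8 74.1 140 -7.8
```

```text
t 19.5 pos [437.5  74.5  21.8] w 14.8 F [-0.7  0.  -0.9]
rot [-0.003 -0.    -0.001] shift desired axes [   0.5 -118.2   -0.6]
```

>>> {"method": "play_rows", "body": {
  "series": [
    [0,-0.01,0,-0.003,0,-0.001,0.008],
    [0,-0.02,0,0,0,0,0.008],
    [0,-0.025,0,0,0,0,0.008],
    [0,-0.025,0,0,0,0,0.008],
    [0,-0.025,0,0,0,0,0.008],
    [0,-0.02,0,0,0,0,0.008],
    [0,0,0,0,0,0,0.008]
  ]
}}

```text
clock: 20.2
position: [435.8, 73.4, 149.8]
ee_rot: [-0.467, 0.534, -0.532, 0.463]
contact_force: [1.4, 0.4, -0.6]
gripper_width: 14.6
```

```bash
python3 g.py 613 185.4 140 -10.24
```

```text
t 20.2 pos [435.8  73.4 149.8] w 14.6 F [ 1.4  0.4 -0.6]
rot [0.005 0.041 0.003] shift desired axes [-141.7    9.8  154.5]
```

>>> {"method": "play_rows", "body": {
  "series": [
    [-0.014,0,0.015,0.005,0.041,0.003,0.008],
    [-0.022,-0.001,0.024,0,0,0,0.008],
    [-0.022,-0.001,0.024,0,0,0,0.008],
    [-0.022,-0.001,0.024,0,0,0,0.008],
    [-0.022,-0.001,0.024,0,0,0,0.008],
    [-0.022,-0.001,0.024,0,0,0,0.008],
    [-0.016,-0.001,0.018,0,0,0,0.008],
    [0,0,0,0,0,0,0.008]
  ]
}}

```text
clock: 21.0
position: [610.8, 186.0, 143.4]
ee_rot: [-0.457, 0.546, -0.541, 0.447]
contact_force: [0.0, -0.8, -0.9]
gripper_width: 15.0
```

```bash
python3 g.py 613 185.4 75 -10.24
```

```text
t 21.0 pos [610.8 186.  143.4] w 15.0 F [ 0.  -0.8 -0.9]
rot [ 0.015 -0.005  0.006] shift desired axes [ 0.2 68.4  2.3]
```

>>> {"method": "play_rows", "body": {
  "series": [
    [0,0.01,0.0023,0.015,-0.005,0.006,0.008],
    [0,0.015,0,0,0,0,0.008],
    [0,0.015,0,0,0,0,0.008],
    [0,0.015,0,0,0,0,0.008],
    [0,0,0,0,0,0,0.008]
  ]
}}

```text
clock: 21.5
position: [607.1, 183.0, 78.4]
ee_rot: [-0.457, 0.544, -0.541, 0.449]
contact_force: [-0.1, -0.2, -1.1]
gripper_width: 14.4
```

```bash
python3 g.py 613 185.4 20 -10.24
```

```text
t 21.5 pos [607.1 183.   78.4] w 14.4 F [-0.1 -0.2 -1.1]
rot [ 0.011 -0.001  0.007] shift desired axes [-3.4 58.4  5.4]
```

>>> {"method": "play_rows", "body": {
  "series": [
    [-0.0035,0.005,0.0055,0.011,-0.001,0.007,0.008],
    [0,0.005,0,0,0,0,0.008],
    [0,0.005,0,0,0,0,0.008],
    [0,0,0,0,0,0,0.008]
  ]
}}

```text
clock: 21.9
position: [613.1, 185.2, 62.6]
ee_rot: [0.453, -0.543, 0.543, -0.454]
contact_force: [-0.0, -0.4, -1.0]
gripper_width: 14.7
```

```bash
python3 g.py 613 185.4 21 -10.24
```

```text
t 21.9 pos [613.1 185.2  62.6] w 14.7 F [-0.  -0.4 -1. ]
rot [-0.001 -0.    -0.001] shift desired axes [-0.2 41.6 -0.1]
```

>>> {"method": "play_rows", "body": {
  "series": [
    [0,0.008,0,0,0,0,0.008],
    [0,0.01,0,0,0,0,0.008],
    [0,0.008,0,0,0,0,0.008],
    [0,0.006,0,0,0,0,0.008],
    [0,0.003,0,0,0,0,0.008],
    [0,0,0,0,0,0,0.008]
  ]
}}

```text
clock: 22.5
position: [613.4, 185.3, 24.9]
ee_rot: [0.453, -0.543, 0.543, -0.454]
contact_force: [0.0, 0.7, -0.7]
gripper_width: 14.8
```

```bash
python3 g.py 613 185.4 21 -10.24
```

```text
t 22.5 pos [613.4 185.3  24.9] w 14.8 F [ 0.   0.7 -0.7]
rot [-0.001 -0.    -0.001] shift desired axes [ 0.   3.9 -0.4]
```

>>> {"method": "play_rows", "body": {
  "series": [
    [0,0.0015,0,0,0,0,0.008],
    [0,0.0015,0,0,0,0,0.008],
    [0,0.001,0,0,0,0,0.008]
  ]
}}

```text
clock: 22.8
position: [614.1, 185.6, 21.4]
ee_rot: [0.452, -0.542, 0.543, -0.454]
contact_force: [-2.3, 1.3, 4.6]
gripper_width: 14.9
```

Seated. Release, rise, and go to front_4.

>>> {"method": "play_rows", "body": {
  "series": [
    [0,0,0,0,0,0,0.036],
    [0,0,0,0,0,0,0.036],
    [0,0,0,0,0,0,0.036],
    [0,-0.01,0,0,0,0,0.036],
    [0,-0.02,0,0,0,0,0.036],
    [0,-0.03,0,0,0,0,0.036],
    [0,-0.03,0,0,0,0,0.036],
    [0,-0.03,0,0,0,0,0.036]
  ]
}}

```text
clock: 23.6
position: [611.7, 184.2, 144.0]
ee_rot: [-0.455, 0.543, -0.543, 0.452]
contact_force: [0.7, 0.7, -0.5]
gripper_width: 36.3
```

```bash
python3 g.py 440 125.2 140 -10.5
```

```text
t 23.6 pos [611.7 184.2 144. ] w 36.3 F [ 0.7  0.7 -0.5]
rot [0.003 0.005 0.003] shift desired axes [  89.3    4.  -158.1]
```

>>> {"method": "play_rows", "body": {
  "series": [
    [0.013,0,-0.024,0.003,0.005,0.003,0.036],
    [0.015,0,-0.026,0,0,0,0.036],
    [0.015,0,-0.026,0,0,0,0.036],
    [0.015,0,-0.026,0,0,0,0.036],
    [0.015,0,-0.026,0,0,0,0.036],
    [0.012,0,-0.022,0,0,0,0.036],
    [0,0,0,0,0,0,0.036]
  ]
}}

```text
clock: 24.3
position: [448.4, 127.5, 154.5]
ee_rot: [0.444, -0.542, 0.546, -0.46]
contact_force: [0.9, 0.2, 0.7]
gripper_width: 36.0
```

```bash
python3 g.py 440 125.2 65 -10.5
```

```text
t 24.3 pos [448.4 127.5 154.5] w 36.0 F [0.9 0.2 0.7]
rot [-0.019  0.    -0.014] shift desired axes [ 3.8 89.5 -7.8]
```

>>> {"method": "play_rows", "body": {
  "series": [
    [0.002,0.02,-0.004,-0.019,0,-0.014,0.036],
    [0.002,0.02,-0.004,0,0,0,0.036],
    [0,0.02,0,0,0,0,0.036],
    [0,0.02,0,0,0,0,0.036],
    [0,0,0,0,0,0,0.036]
  ]
}}

```text
clock: 24.8
position: [443.7, 127.3, 72.9]
ee_rot: [0.451, -0.543, 0.544, -0.454]
contact_force: [-0.7, 0.5, -0.2]
gripper_width: 36.0
```

```bash
python3 g.py 440 125.2 20 -10.5
```

```text
t 24.8 pos [443.7 127.3  72.9] w 36.0 F [-0.7  0.5 -0.2]
rot [-0.004  0.001 -0.003] shift desired axes [ 2.8 52.9 -3.3]
```

>>> {"method": "play_rows", "body": {
  "series": [
    [0.003,0.004,-0.0045,-0.004,0.001,-0.003,0.036],
    [0,0.012,0,0,0,0,0.036],
    [0,0.012,0,0,0,0,0.036],
    [0,0.01,0,0,0,0,0.036],
    [0,0.008,0,0,0,0,0.036],
    [0,0.004,0,0,0,0,0.036],
    [0,0,0,0,0,0,0.036]
  ]
}}

```text
clock: 25.5
position: [442.3, 127.1, 22.7]
ee_rot: [0.451, -0.543, 0.544, -0.454]
contact_force: [0.1, -0.0, -0.2]
gripper_width: 35.9
```

```bash
python3 g.py 440 125.2 20 -10.5
```

```text
t 25.5 pos [442.3 127.1  22.7] w 35.9 F [ 0.1 -0.  -0.2]
rot [-0.003 -0.    -0.003] shift desired axes [ 2.3  2.7 -1.9]
```

>>> {"method": "play_rows", "body": {
  "series": [
    [0.0023,0.002,-0.002,-0.003,0,-0.003,0.036],
    [0,0,0,0,0,0,0.036],
    [0,0,0,0,0,0,0.008],
    [0,0,0,0,0,0,0.008],
    [0,0,0,0,0,0,0.008],
    [0,0,0,0,0,0,0.008]
  ]
}}

```text
clock: 26.1
position: [440.6, 125.7, 21.9]
ee_rot: [0.451, -0.543, 0.544, -0.453]
contact_force: [0.1, -1.1, -0.6]
gripper_width: 14.8
```

```bash
python3 g.py 440 125.2 140 -10.5
```

```text
t 26.1 pos [440.6 125.7  21.9] w 14.8 F [ 0.1 -1.1 -0.6]
rot [-0.002  0.    -0.002] shift desired axes [   0.6 -118.1   -0.5]
```

>>> {"method": "play_rows", "body": {
  "series": [
    [0,-0.01,0,-0.002,0,-0.002,0.008],
    [0,-0.02,0,0,0,0,0.008],
    [0,-0.025,0,0,0,0,0.008],
    [0,-0.025,0,0,0,0,0.008],
    [0,-0.025,0,0,0,0,0.008],
    [0,-0.02,0,0,0,0,0.008],
    [0,0,0,0,0,0,0.008]
  ]
}}

```text
clock: 26.8
position: [439.0, 124.7, 150.2]
ee_rot: [-0.454, 0.544, -0.544, 0.45]
contact_force: [0.3, 1.1, -1.0]
gripper_width: 14.7
```

```bash
python3 g.py 604.1 136.2 140 -10.24
```

```text
t 26.8 pos [439.  124.7 150.2] w 14.7 F [ 0.3  1.1 -1. ]
rot [ 0.004 -0.005  0.003] shift desired axes [-40.7  10.2 160.5]
```

>>> {"method": "play_rows", "body": {
  "series": [
    [-0.005,0,0.02,0.004,-0.005,0.003,0.008],
    [-0.007,-0.001,0.028,0,0,0,0.008],
    [-0.007,-0.001,0.028,0,0,0,0.008],
    [-0.007,-0.001,0.028,0,0,0,0.008],
    [-0.007,-0.001,0.028,0,0,0,0.008],
    [-0.006,0,0.025,0,0,0,0.008],
    [0,0,0,0,0,0,0.008]
  ]
}}

```text
clock: 27.5
position: [600.9, 133.7, 144.9]
ee_rot: [-0.457, 0.545, -0.541, 0.45]
contact_force: [-0.1, -0.3, -1.7]
gripper_width: 14.7
```

```bash
python3 g.py 604.1 136.2 75 -10.24
```

```text
t 27.5 pos [600.9 133.7 144.9] w 14.7 F [-0.1 -0.3 -1.7]
rot [ 0.011 -0.001  0.004] shift desired axes [-3.  69.9  2.7]
```

>>> {"method": "play_rows", "body": {
  "series": [
    [-0.003,0.01,0.004,0.011,-0.001,0.004,0.008],
    [0,0.015,0,0,0,0,0.008],
    [0,0.015,0,0,0,0,0.008],
    [0,0.015,0,0,0,0,0.008],
    [0,0,0,0,0,0,0.008]
  ]
}}

```text
clock: 28.0
position: [600.0, 134.4, 80.3]
ee_rot: [-0.457, 0.545, -0.541, 0.449]
contact_force: [-0.8, 0.3, -1.0]
gripper_width: 15.0
```

```bash
python3 g.py 604.1 136.2 21 -10.24
```

```text
t 28.0 pos [600.  134.4  80.3] w 15.0 F [-0.8  0.3 -1. ]
rot [ 0.011 -0.002  0.006] shift desired axes [-2.5 59.3  3.7]
```

>>> {"method": "play_rows", "body": {
  "series": [
    [-0.0025,0.005,0.004,0.011,-0.002,0.006,0.008],
    [0,0.005,0,0,0,0,0.008],
    [0,0.005,0,0,0,0,0.008],
    [0,0,0,0,0,0,0.008]
  ]
}}

```text
clock: 28.4
position: [604.2, 136.4, 64.5]
ee_rot: [0.453, -0.542, 0.543, -0.454]
contact_force: [0.2, -0.3, -0.9]
gripper_width: 14.8
```

```bash
python3 g.py 604.1 136.2 21 -10.24
```

```text
t 28.4 pos [604.2 136.4  64.5] w 14.8 F [ 0.2 -0.3 -0.9]
rot [-0.001  0.    -0.001] shift desired axes [ 0.2 43.5 -0.1]
```

>>> {"method": "play_rows", "body": {
  "series": [
    [0,0.008,0,0,0,0,0.008],
    [0,0.01,0,0,0,0,0.008],
    [0,0.008,0,0,0,0,0.008],
    [0,0.007,0,0,0,0,0.008],
    [0,0.004,0,0,0,0,0.008],
    [0,0,0,0,0,0,0.008]
  ]
}}

```text
clock: 29.0
position: [604.6, 136.5, 24.6]
ee_rot: [0.453, -0.542, 0.543, -0.454]
contact_force: [0.3, 1.0, -1.2]
gripper_width: 14.9
```

```bash
python3 g.py 604.1 136.2 21 -10.24
```

```text
t 29.0 pos [604.6 136.5  24.6] w 14.9 F [ 0.3  1.  -1.2]
rot [-0.002  0.    -0.001] shift desired axes [ 0.4  3.6 -0.4]
```

>>> {"method": "play_rows", "body": {
  "series": [
    [0,0.0015,0,0,0,0,0.008],
    [0,0.0015,0,0,0,0,0.008],
    [0,0.001,0,0,0,0,0.008]
  ]
}}

```text
clock: 29.3
position: [605.1, 136.6, 21.6]
ee_rot: [0.453, -0.542, 0.543, -0.455]
contact_force: [-2.5, -0.1, 7.6]
gripper_width: 14.8
```

Seated. Release, rise and draw back toward the carrier so the rack is in view.

>>> {"method": "play_rows", "body": {
  "series": [
    [0,0,0,0,0,0,0.036],
    [0,0,0,0,0,0,0.036],
    [0,0,0,0,0,0,0.036],
    [0,-0.01,0,0,0,0,0.036],
    [0,-0.02,0,0,0,0,0.036],
    [0,-0.03,0,0,0,0,0.036],
    [0,-0.03,0,0,0,0,0.036],
    [0,-0.03,0,0,0,0,0.036],
    [0,-0.03,0,0,0,0,0.036]
  ]
}}

```text
clock: 30.2
position: [602.7, 135.4, 175.7]
ee_rot: [-0.455, 0.543, -0.542, 0.452]
contact_force: [0.7, 1.3, 0.1]
gripper_width: 36.0
```

>>> {"method": "play_rows", "body": {
  "series": [
    [0.03,-0.002,-0.03,0,0,0,0.036],
    [0.03,0,-0.03,0,0,0,0.036],
    [0.03,0,-0.03,0,0,0,0.036],
    [0.03,0,-0.03,0,0,0,0.036],
    [0.03,0,-0.03,0,0,0,0.036],
    [0.02,0,-0.02,0,0,0,0.036],
    [0,0,0,0,0,0,0.036],
    [0,0,0,0,0,0,0.036]
  ]
}}

```text
clock: 31.0
position: [403.2, -5.2, 187.8]
ee_rot: [0.447, -0.539, 0.545, -0.461]
contact_force: [1.0, 0.2, -0.7]
gripper_width: 36.2
```

```bash
python3 - <<'E'
from h import *
snap("top","t6.png",(155,100,355,250),4); snap("scene","s6.png",(200,120,340,240),5)
E
```

```text
(no output)
```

View pics/t6.png

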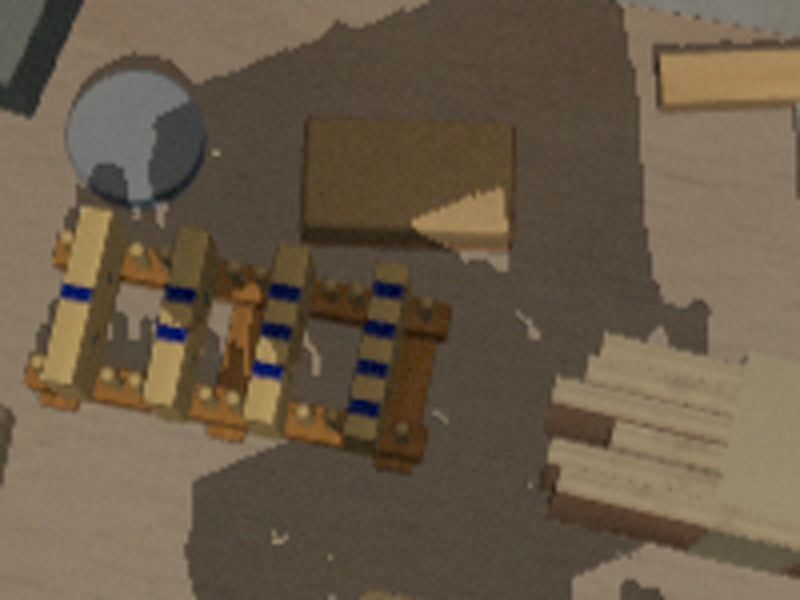

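View pics/s6.png

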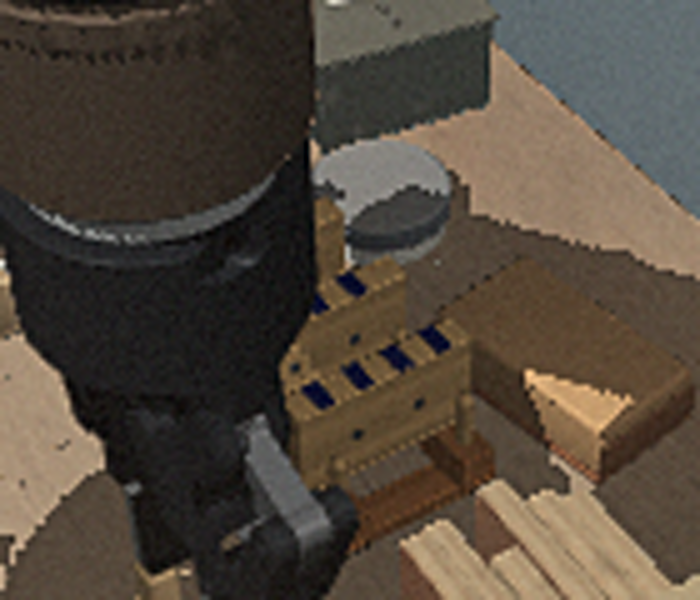

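The top view shows 1, 2, 3 and 4 strokes running from the tin's end, all four upright between their pins. The tin (188.8,133.8) and the block are where they were.

```bash
python3 -c "
from h import *
print(job_done())"
```

```text
the job is handed in; nothing more can be done
None
```

All four fronts are in the wax rack, one upright in each slot in order 1, 2, 3, 4, with front_1 at the tin's end. I handed the job in at about 31 s of the 96 s allowed.

- **Seating:** each front touched down with 3.6 to 7.6 N, at TCP heights within 0.4 mm of where it was gripped in the carrier, so all should be fully down on the rails.
- **Last pictures:** the top view shows all four upright between their pins, with the tin and sanding block where they started. The scene view was partly blocked by the arm and showed only the nearer fronts. I only saw part of the try square at the end, but the arm never went near it.
- **What disagreed:** the fingertips looked roughly 35 mm higher in the pictures than the reported TCP height. The first close on front_1 shut above it and gripped nothing. I went lower, and every grasp after that held at about 15 mm opening. I did not find out what causes the offset.

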